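# Put a freshly varnished plywood panel away in the drying drawer

### The arm

A 6-joint arm with a two-finger parallel gripper is mounted at the origin on the work surface. World frame = base frame: x ahead of the robot, y to its left, z up, the work surface at z = 0. Lengths are in m, angles in degrees, forces in N, time in s.
With the tool pointing down it reaches from about 0.4 to 0.825 m from the base axis. Payload 7 kg.
Tool frame: the origin (TCP) lies between the finger pads; the fingertips stand 11 mm ahead of it and the grasp point (between the pads) lies 8 mm behind it; z points along the fingers, y is the direction in which the jaws open and shut (so a half turn about z gives the same grasp; the last joint's range is limited). The gripper opens to 88 mm and grips with 3 to 60 N. Pads are 19 mm wide; open, the fingers measure 130 mm over their backs; the gripper's body (78 mm by 193 mm) begins 47 mm behind the grasp point.
Start: joints at [-59.066, 20.546, 0.682, 0, -70.136, -16.507], TCP at [0.168, -0.654, 0.238] pointing down, gripper open.
Joint ranges: [-176.03, 176.03], [-82.01, 121.73], [-58.28, 71.71], [-173.87, 95.51], [-174.79, -0.11], [-173.66, 173.66]. Speed limits (degrees/s): [136.94, 136.94, 172.46, 180, 180, 180].

### API

Orientations are given as [roll, pitch, yaw] about the fixed x, y, z axes, in that order (R = Rz(yaw) Ry(pitch) Rx(roll)).
In Python, from plant import r gives the robot as it stands.
- The arm moves only by the shell command python3 -m inch 'ROWS' [OPENING] [FORCE]. ROWS is JSON, a list of rows, each an object of numbers: "x", "y", "z": the shift along the tool's x, y, z as a fraction of full scale; "yaw": the turn about the tool's z as a fraction of full scale. In form: [{"x": .., "y": .., "z": .., "yaw": ..}, ...]. A call has 1 to 5 rows; each row shifts and turns the pose as measured when the row begins, along the tool's axes as they then stand; what a row does not reach is not made up. Full scale, the value 1, is 0.025 m for a shift and 4 degrees for a turn. A row lasts 1/12 s, in which the tool goes at most 41.7 mm and 7.16 degrees, less where a joint would pass 70% of its speed; a pose out of reach is approached as far as the arm can. A call with a number of a shift or a turn outside -1 to 1 is refused whole. A call with a gripper value outside its range is refused whole. OPENING is the opening, from -1 (shut) to 1 (fully open), set as the call begins (- or left out, the last holds). The fingers move at their own pace and stop on an object; FORCE is the grip in N (left out, the last holds). Time passes only in rows, so rows that do not move let the fingers close. It gives the time, the measured TCP pose, the force and the opening at its end, in the units of the state.
- r.get_state(): the state, without advancing time (a new reading comes with each control period).
- r.capture(name): name is "side" or "top" or "wrist"; returns (picture, depth): 400x640x3 uint8, red, green, blue; 400x640 float32, m along the optical axis (not along the pixel's ray), 0 where there is no reading.
- r.camera_info(name): a dict with "mtx" (3x3 intrinsics, pixels), "pose" (4x4, takes a point from camera to world coordinates). Camera axes: x right, y down, z forward; pixel columns grow to the right and rows downward; lengths in m; the calibration is good to about 2 mm. A picture is of the moment at which its call begins: read the wrist's pose just before it. camera_info takes no time and is no camera call; for the wrist camera it gives the pose at the moment of the call.
- r.close_job(): hands the job in, once; it reports no verdict.
The state is a dict: "time_s": time; "joints": joint angles; "qd": joint speeds; "joint_torque": joint torques, N m; "tcp_pos": TCP position; "eef_rot": TCP orientation; "contact_force": force on the tool from outside, world axes, zero at the start; "moment": the same for the moment, N m; "gripper_width": finger opening in m.
Only numpy, scipy, OpenCV 4.12 (cv2) and the standard library are available. Lean on these libraries where they do the work, as an engineer would, in place of code of your own. Each camera call takes 0.05 s, during which the arm holds its last target. There are 200 camera calls.

### The job

Pull the yellow top drawer well open by its handle, take the freshly varnished picture panel off its sloping stand by its edges only, never touching the picture face with the fingers, and lay it flat across the two wooden ledges inside the drawer, picture up, setting it down rather than dropping it. Then push the drawer fully shut with the panel still lying flat on the ledges. Leave the lower drawer shut and do not shift the other things on the bench.

Things in the scene. Friction and masses are not known exactly. Their poses are not given: they have to be found in the camera images.
- top_drawer (a joint): slide of the yellow top drawer of a plywood drawer unit (260 mm deep, 220 wide, 150 high) on the bench: 0 = shut, grows in m as it is pulled out, stop at 0.17; may start slightly ajar. Inside 178 mm wide, 215 long; side walls 6 mm thick, 49 high; front plate 15 mm thick, 60 high
- top_drawer_handle (a point): middle of the top drawer's handle: a dark wooden round bar, 12 mm thick, 120 long, level, along y. Axes: +x points into the drawer unit (pull to -x), z up. The bar's axis stands 45 mm in front of the yellow front plate, 38 mm below the unit's top; steel stubs 10 mm thick join it to the plate 50 mm either side of the middle. Nothing above it
- drawer_bed (a point): point midway between the tops of the two ledges in the top drawer, at mid length; moves with the drawer; axes as the handle's; 174 mm to +x of the handle bar. The ledges are wooden strips 196 mm long (x), 8 wide, centred 16 mm either side in y; tops 14 mm above the drawer floor, 29 mm below the rim of the side walls
- low_drawer (a joint): slide of the white lower drawer under the yellow one, 0 = shut, m; to be left shut
- stand: fixed wooden drying stand, base 130 x 70 mm, left or right of the drawer unit. Origin: centre of its underside. It carries one rib 24 mm wide and 106 long whose upper face rises at 35 degrees towards the stand's +x (it looks up and to -x); the middle of that face is 72 mm above the origin; a 4 mm lip at its low end holds the panel
- panel: loose plywood panel 90 x 54 x 6 mm, about 30 g, lying on the sloping rib. Origin: centre of its underside; x along the 90 mm length (up the slope), y across, z out of the picture face. The picture (blue with a yellow disc and a green strip) covers the top but for a bare 4 mm rim; the long edges are bare and overhang the rib by 15 mm each side
- brush_jar: loose green jar with three brushes, 72 mm across, 85 mm high, 172 mm with the brushes; origin under its centre; on the side of the bench where the stand is not
- glue: loose white glue bottle, 56 mm across, 150 mm high; origin under its centre
- varnish_tin: loose red tin, 70 mm across and 70 mm high, standing on the drawer unit's top; origin under its centre
- sanding_block: loose cork sanding block 72 x 112 x 28 mm lying near the robot; origin under its centre
- offcut: loose plywood offcut 60 x 160 x 12 mm lying flat; origin under its centre
- saw: loose coping saw lying flat, wooden handle to its -x, frame 190 mm long and 130 mm deep towards its -y; origin on the blade line, on the bench
- clamp: loose bar clamp 180 x 110 mm lying flat, 24 mm high, steel bar, black jaws; origin under the middle of the bar
Not all that is in view belongs to the job. What is shaped like the panel but purple or red is not meant.

How it is judged:
By the outcome, as a careful person would: the job done as asked, in the order asked, and still so for the second after the job is handed in, with the robot touching nothing.
It also fails if it takes over 69 s, if anything falls off the work surface, if the arm or the gripper's body presses on something with over 40 N, if the wrist force passes 120 N, or if a joint passes its speed limit or range.

## Working session

There is one attempt and no reset: what is moved stays moved. The work goes in short steps, Python scripts to look and compute and a shell command to move; the robot and the scene stay as the last step left them, time stands still between calls to the robot, and variables do not carry over. Pictures are saved under pics/ and viewed, about 8 in all and at most 12, crops included, and the job is handed in when it is done.

```bash
ls; mkdir -p pics; cat > h.py <<'E'
import numpy as np, cv2
from plant import r
from scipy.spatial.transform import Rotation as R
def world(name,depth,info=None):
    i=info or r.camera_info(name); K=np.array(i["mtx"]);T=np.array(i["pose"])
    v,u=np.mgrid[0:400,0:640]
    P=np.stack([(u-K[0,2])/K[0,0]*depth,(v-K[1,2])/K[1,1]*depth,depth],-1)
    W=P@T[:3,:3].T+T[:3,3]; W[depth==0]=np.nan
    return W
def shot(name,fn=None):
    i=r.camera_info(name)
    im,d=r.capture(name); W=world(name,d,i)
    if fn: cv2.imwrite("pics/"+fn,im[:,:,::-1])
    return im,W
E
python3 - <<'E'
from h import *
s=r.get_state();print(s)
for n in("top","side"):
    im,W=shot(n,n+"0.png"); np.savez(n+"0.npz",im=im,W=W)
E
```

```text
pics
{'time_s': 0.0, 'joints': array([-5.90645182e+01,  2.05915250e+01,  6.33991091e-01, -2.21006674e-02,
       -7.01366973e+01, -1.65071907e+01]), 'qd': array([-0.03151988, -0.04164567, -0.06550336, -0.04738602, -0.05849988,
       -0.04896162]), 'joint_torque': array([ 5.15685842e-04, -5.82707334e+01,  2.93053633e+01,  6.99657887e+00,
        6.85199499e-03, -1.77102997e-04]), 'tcp_pos': array([ 0.16805664, -0.65324801,  0.23661709]), 'eef_rot': array([ 1.79903749e+02, -6.85758302e-03, -1.65579230e+02]), 'contact_force': array([ 0.43121294, -0.35818117,  0.95667093]), 'moment': array([0.03467102, 0.01064635, 0.01351596]), 'gripper_width': 0.08753255366326598}
```

View pics/top0.png

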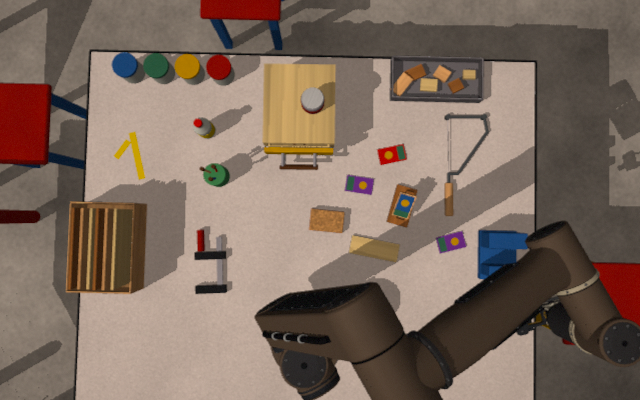

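View pics/side0.png

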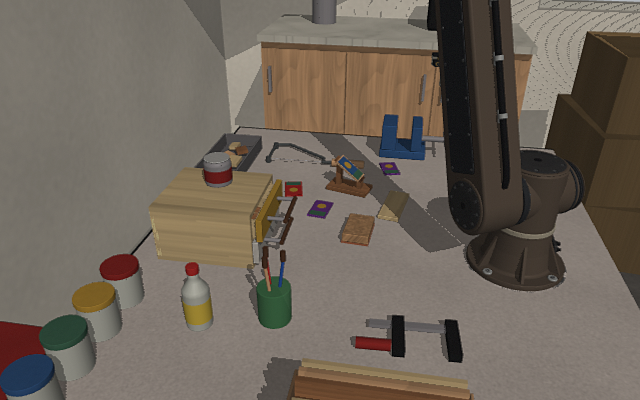

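Top view: the drawer unit is at (300,105) with its handle at (298,166), and the stand with the blue panel is at (403,204). Things that could be taken for the panel are purple at (360,185), purple at (451,242) and red at (391,154), all flat on the bench. The blue one with the yellow disc on the stand at (403,204) is the one I want. The jar is at (215,174).

```bash
python3 - <<'E'
from h import *
d=np.load("top0.npz");im,W=d["im"],d["W"]
def reg(n,u0,v0,u1,v1,zl,zh,f=None):
    w=W[v0:v1,u0:u1].reshape(-1,3);c=im[v0:v1,u0:u1].reshape(-1,3).astype(int)
    m=(w[:,2]>zl)&(w[:,2]<zh)
    if f is not None:m&=f(c)
    w=w[m]
    print(n,len(w),w.min(0).round(3),w.max(0).round(3),np.median(w,0).round(3)); return w
u=reg("unit top",260,60,340,150,.14,.16)
rc=cv2.minAreaRect((u[:,:2]*1000).astype(np.float32));print(rc)
h=reg("handle",275,158,322,175,.09,.13)
print(cv2.minAreaRect((h[:,:2]*1000).astype(np.float32)))
reg("front",260,145,340,156,.10,.155,lambda c:(c[:,0]>c[:,2]*2.2))
p=reg("panel",385,180,420,230,.05,.13,lambda c:(c[:,2]>c[:,0]+15)|((c[:,0]>c[:,2]*2)&(c[:,0]>140)))
q=p-p.mean(0);U,S,V=np.linalg.svd(q,full_matrices=False);print(S,V)
pp=reg("panelall",385,180,425,230,.05,.13)
reg("stand",380,178,425,232,.008,.05)
reg("tin",295,80,330,115,.18,.3)
for (a,b) in [(403,204),(403,192),(403,217),(298,166),(215,178)]:print(a,b,W[b,a].round(3),im[b,a])
crop=cv2.resize(im[140:260,330:470],None,fx=4,fy=4);cv2.imwrite("pics/crop1.png",crop[:,:,::-1])
E
```

```text
unit top 5205 [ 0.614 -0.074  0.14 ] [0.882 0.148 0.16 ] [0.75  0.046 0.15 ]
((748.5715942382812, 37.498321533203125), (265.7518310546875, 220.93328857421875), 0.8886621594429016)
handle 186 [ 0.558 -0.025  0.108] [0.594 0.094 0.128] [0.565 0.033 0.117]
((574.6741943359375, 34.89189147949219), (35.36250686645508, 118.71257019042969), 1.6517127752304077)
front 441 [ 0.607 -0.07   0.1  ] [0.627 0.14  0.147] [0.615 0.032 0.136]
panel 299 [ 0.413 -0.334  0.052] [ 0.494 -0.269  0.108] [ 0.454 -0.302  0.079]
[0.4212042  0.24534211 0.05696918] [[-0.79992445  0.17419307 -0.5742627 ]
 [ 0.21846873  0.97580846 -0.0083227 ]
 [ 0.55892064 -0.13211597 -0.81862878]]
panelall 452 [ 0.413 -0.335  0.05 ] [ 0.505 -0.269  0.108] [ 0.457 -0.303  0.081]
stand 426 [ 0.371 -0.381  0.008] [ 0.547 -0.235  0.05 ] [ 0.438 -0.295  0.014]
tin 472 [ 0.723 -0.038  0.182] [0.791 0.031 0.23 ] [ 0.754 -0.005  0.219]
403 204 [ 0.457 -0.301  0.076] [186 130   0]
403 192 [ 0.494 -0.297  0.098] [107  68  35]
403 217 [ 0.416 -0.305  0.055] [149 121  75]
298 166 [0.567 0.035 0.109] [62 34 15]
215 178 [0.525 0.296 0.092] [19 48 62]
```

View pics/crop1.png

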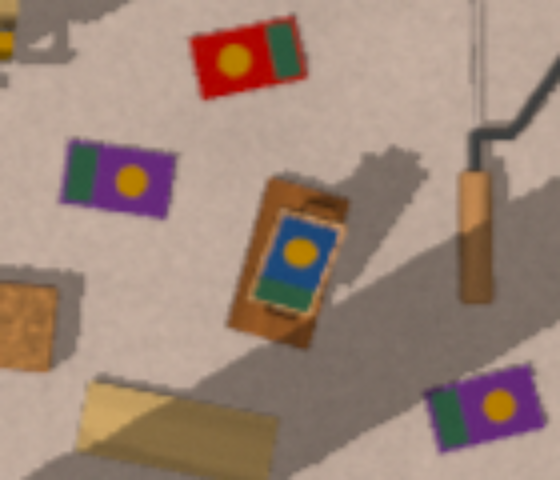

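The crop confirms the blue panel with a yellow disc on the stand, rising along yaw ≈ -12° at the expected 35° slope. The centre is about (0.455,-0.302,0.079). The handle is at about (0.562,0.036,0.112). I can only turn about tool z, so I'll grip with the tool pointing down. The panel will then have to pivot flat against the ledges as I set it down.

```bash
cat > go.py <<'E'
import sys
from h import *
# target x y z yaw -> total shift in tool units after doing yaw, and yaw units
s=r.get_state();t=[float(a) for a in sys.argv[1:5]]
d=np.array(t[:3])-s["tcp_pos"]; rot=R.from_euler("xyz",s["eef_rot"],degrees=True)
dy=(t[3]-s["eef_rot"][2]+180)%360-180
print("t",round(s["time_s"],2),"pos",s["tcp_pos"].round(4),"rot",s["eef_rot"].round(1),"F",s["contact_force"].round(1),"w",round(s["gripper_width"],4))
print("units now:",(rot.inv().apply(d)/.025).round(2)," after yaw:",((R.from_euler("z",dy,degrees=True)*rot).inv().apply(d)/.025).round(2)," yaw:",round(-dy/4,2))
E
F='{"x":-1,"y":1}'
python3 -m inch '[{"x":-1,"y":1},{"x":-1,"y":1},{"x":-1,"y":1},{"x":-1,"y":1},{"x":-1,"y":1}]' -0.32 20
python3 -m inch '[{"x":-1,"y":1},{"x":-1,"y":1},{"x":-1,"y":1},{"x":-1,"y":1},{"x":-1,"y":1}]'
python3 -m inch '[{"x":-1,"y":1},{"x":-1,"y":1},{"x":-1,"y":1},{"x":-1,"y":1},{"x":-1,"y":1}]'
python3 -m inch '[{"yaw":-1},{"yaw":-1},{"yaw":-1},{"yaw":-1},{"yaw":-1}]'
python3 -m inch '[{"yaw":-1},{"yaw":-1},{"yaw":-1},{"yaw":-1},{"yaw":-1}]'
python3 -m inch '[{"yaw":-1},{"yaw":-1},{"yaw":-1},{"yaw":-1},{"yaw":-1}]'
python3 go.py .50 .036 .23 -89
```

```text
t 0.1 pos [ 0.168  -0.6533  0.2367] rot [ 179.9   -0.  -165.6] F [ 0.2 -0.   0.5] w 0.0876
units now: [-19.73  23.4    0.3 ]  after yaw: [-27.34 -13.76   0.24]  yaw: -19.15validation failed for argument at $[0]...
validation failed for argument at $[0]...
validation failed for argument at $[0]...
validation failed for argument at $[0]...
validation failed for argument at $[0]...
validation failed for argument at $[0]...
```

```bash

python3 -m inch '[{"x":-1,"y":1,"z":0,"yaw":0},{"x":-1,"y":1,"z":0,"yaw":0},{"x":-1,"y":1,"z":0,"yaw":0},{"x":-1,"y":1,"z":0,"yaw":0},{"x":-1,"y":1,"z":0,"yaw":0}]' -0.32 20
python3 go.py .50 .036 .23 -89
```

```text
time_s: 0.52
tcp_pos: [0.2564, -0.4996, 0.2313]
eef_rot: [179.5, -0.2, -166.1]
contact_force: [0.8, 0.5, -0.0]
gripper_width: 0.0596
t 0.52 pos [ 0.2564 -0.4996  0.2313] rot [ 179.5   -0.2 -166.1] F [ 0.8  0.5 -0. ] w 0.0596
units now: [-14.61  18.45   0.15]  after yaw: [-21.25 -10.12  -0.12]  yaw: -19.27
```

```bash

python3 -m inch '[{"x":-0.8,"y":1,"z":0,"yaw":0},{"x":-0.8,"y":1,"z":0,"yaw":0},{"x":-0.8,"y":1,"z":0,"yaw":0},{"x":-0.8,"y":1,"z":0,"yaw":0},{"x":-0.8,"y":1,"z":0,"yaw":0}]'
python3 -m inch '[{"x":-0.8,"y":1,"z":0,"yaw":0},{"x":-0.8,"y":1,"z":0,"yaw":0},{"x":-0.8,"y":1,"z":0,"yaw":0},{"x":-0.8,"y":1,"z":0,"yaw":0},{"x":-0.8,"y":1,"z":0,"yaw":0}]' | head -1
python3 -m inch '[{"x":-0.8,"y":1,"z":0,"yaw":0},{"x":-0.8,"y":1,"z":0,"yaw":0},{"x":-0.8,"y":1,"z":0,"yaw":0},{"x":0,"y":0,"z":0,"yaw":-1},{"x":0,"y":0,"z":0,"yaw":-1}]' |head -1
python3 -m inch '[{"x":0,"y":0,"z":0,"yaw":-1},{"x":0,"y":0,"z":0,"yaw":-1},{"x":0,"y":0,"z":0,"yaw":-1},{"x":0,"y":0,"z":0,"yaw":-1},{"x":0,"y":0,"z":0,"yaw":-1}]'|head -1
python3 -m inch '[{"x":0,"y":0,"z":0,"yaw":-1},{"x":0,"y":0,"z":0,"yaw":-1},{"x":0,"y":0,"z":0,"yaw":-1},{"x":0,"y":0,"z":0,"yaw":-1},{"x":0,"y":0,"z":0,"yaw":-1}]'|head -1
python3 -m inch '[{"x":0,"y":0,"z":0,"yaw":-1},{"x":0,"y":0,"z":0,"yaw":-1},{"x":0,"y":0,"z":0,"yaw":-1},{"x":0,"y":0,"z":0,"yaw":-1},{"x":0,"y":0,"z":0,"yaw":-1}]'
python3 go.py .50 .036 .23 -89
```

```text
time_s: 0.93
tcp_pos: [0.325, -0.3458, 0.2302]
eef_rot: [179.4, -0.3, -166.1]
contact_force: [0.4, -1.0, -1.0]
gripper_width: 0.0311
time_s: 1.35
time_s: 1.77
time_s: 2.18
time_s: 2.6
time_s: 3.02
tcp_pos: [0.4315, -0.0925, 0.2271]
eef_rot: [179.0, 0.6, -94.4]
contact_force: [-0.2, 0.4, 0.1]
gripper_width: 0.03
t 3.02 pos [ 0.4315 -0.0925  0.2271] rot [179.    0.6 -94.4] F [-0.2  0.4  0.1] w 0.03
units now: [-5.34 -2.33 -0.09]  after yaw: [-5.09 -2.83 -0.11]  yaw: -1.36
```

```bash

python3 -m inch '[{"x":0,"y":0,"z":0,"yaw":-1},{"x":-1,"y":-0.55,"z":0,"yaw":-0.3},{"x":-1,"y":-0.55,"z":0,"yaw":0},{"x":-1,"y":-0.55,"z":0,"yaw":0},{"x":-1,"y":-0.55,"z":0,"yaw":0}]'
python3 -m inch '[{"x":-1,"y":-0.55,"z":0,"yaw":0},{"x":0,"y":0,"z":0,"yaw":0}]' |head -1
python3 go.py .562 .036 .108 -89
python3 - <<'E'
from h import *
im,W=shot("wrist","wrist1.png");np.savez("wrist1.npz",im=im,W=W)
E
```

```text
time_s: 3.43
tcp_pos: [0.4829, 0.0079, 0.2268]
eef_rot: [179.0, 0.7, -89.1]
contact_force: [-0.5, -0.9, 0.1]
gripper_width: 0.0297
time_s: 3.6
t 3.6 pos [0.4984 0.0374 0.2263] rot [179.    0.8 -89. ] F [ 0.4 -0.2 -0.2] w 0.0299
units now: [ 0.17 -2.63  4.69]  after yaw: [ 0.16 -2.63  4.69]  yaw: 0.01
```

View pics/wrist1.png

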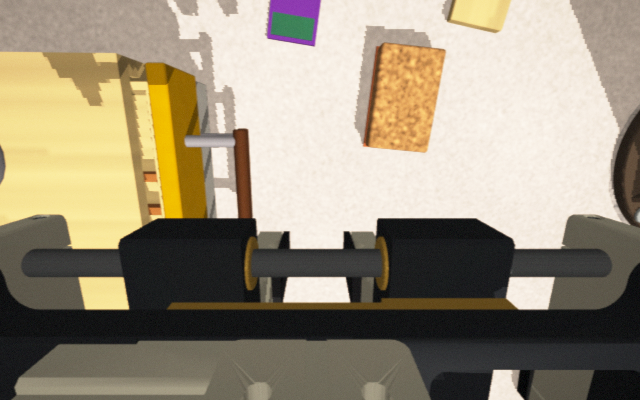

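The wrist view shows the bar at (243,180), a stub at (210,140) and the yellow plate at (175,150). The drawer is slightly ajar. Next I'll measure the bar.

```bash
python3 - <<'E'
from h import *
d=np.load("wrist1.npz");im,W=d["im"],d["W"]
for v in (145,160,180,200):
    w=W[v,225:262];c=im[v,225:262].astype(int);m=(w[:,2]>.09)&(w[:,2]<.135)&(c.sum(1)<330)
    w=w[m];print(v,len(w),w.min(0).round(4),w.max(0).round(4))
w=W[60:215,120:205].reshape(-1,3);c=im[60:215,120:205].reshape(-1,3).astype(int)
m=(c[:,0]>2.5*c[:,2])&(c[:,0]>150);w=w[m];t=w[w[:,2]>w[:,2].max()-.004];print("plate top",t.min(0).round(4),t.max(0).round(4),np.median(t,0).round(4))
print("unit",W[150,60],W[150,100])
E
```

```text
145 13 [ 0.5551 -0.0116  0.1123] [ 0.5641 -0.0113  0.1183]
160 13 [0.5554 0.0009 0.1137] [0.5654 0.0014 0.1183]
180 14 [0.555  0.0181 0.1104] [0.5652 0.0194 0.118 ]
200 14 [0.5545 0.0358 0.112 ] [0.5653 0.0373 0.1181]Traceback (most recent call last):
  File "<stdin>", line 7, in <module>
    return umr_minimum(a, axis, None, out, keepdims, initial, where)
ValueError: zero-size array to reduction operation minimum which has no identity
```

```bash

python3 -m inch '[{"x":0,"y":-0.85,"z":0,"yaw":0},{"x":0,"y":-0.85,"z":0,"yaw":0},{"x":0,"y":-0.8,"z":0,"yaw":0},{"x":0,"y":0,"z":0.5,"yaw":0},{"x":0,"y":0,"z":0.5,"yaw":0}]'|head -1
python3 go.py .5605 .034 .108 -89
```

```text
time_s: 4.07
t 4.07 pos [0.5605 0.0367 0.2006] rot [179.    0.8 -88.8] F [-1.  -0.4 -0.9] w 0.0294
units now: [ 0.16 -0.06  3.7 ]  after yaw: [ 0.16 -0.07  3.7 ]  yaw: 0.04
```

```bash

python3 -m inch '[{"x":0,"y":0,"z":0.9,"yaw":0},{"x":0,"y":0,"z":0.9,"yaw":0},{"x":0,"y":0,"z":0.9,"yaw":0},{"x":0,"y":0,"z":0.9,"yaw":0},{"x":0,"y":0,"z":0.1,"yaw":0}]'
python3 -m inch '[{"x":0,"y":0,"z":0,"yaw":0},{"x":0,"y":0,"z":0,"yaw":0},{"x":0,"y":0,"z":0,"yaw":0}]' -1 30
python3 go.py .5605 .034 .108 -89
```

```text
time_s: 4.48
tcp_pos: [0.5562, 0.0339, 0.103]
eef_rot: [178.8, 0.8, -89.0]
contact_force: [-0.7, -0.4, -1.1]
gripper_width: 0.03
time_s: 4.73
tcp_pos: [0.556, 0.0325, 0.1037]
eef_rot: [178.8, 0.7, -89.1]
contact_force: [1.5, -0.2, -0.7]
gripper_width: 0.015
t 4.73 pos [0.556  0.0325 0.1037] rot [178.8   0.7 -89.1] F [ 1.5 -0.2 -0.7] w 0.015
units now: [-0.06 -0.18 -0.17]  after yaw: [-0.06 -0.18 -0.17]  yaw: -0.02
```

```bash

python3 -m inch '[{"x":0,"y":0,"z":0,"yaw":0},{"x":0,"y":0,"z":0,"yaw":0},{"x":0,"y":0.2,"z":0,"yaw":0},{"x":0,"y":0.4,"z":0,"yaw":0},{"x":0,"y":0.5,"z":0,"yaw":0}]' 
python3 -m inch '[{"x":0,"y":0.5,"z":0,"yaw":0},{"x":0,"y":0.5,"z":0,"yaw":0},{"x":0,"y":0.5,"z":0,"yaw":0},{"x":0,"y":0.5,"z":0,"yaw":0},{"x":0,"y":0.5,"z":0,"yaw":0}]'
python3 go.py .5605 .034 .108 -89
```

```text
time_s: 5.15
tcp_pos: [0.5276, 0.0323, 0.1044]
eef_rot: [178.8, 0.8, -89.2]
contact_force: [1.4, 1.0, -8.5]
gripper_width: 0.011
time_s: 5.57
tcp_pos: [0.4571, 0.0314, 0.1045]
eef_rot: [178.7, 0.9, -89.3]
contact_force: [1.4, 2.1, -10.5]
gripper_width: 0.0111
t 5.57 pos [0.4571 0.0314 0.1045] rot [178.7   0.9 -89.3] F [  1.4   2.1 -10.5] w 0.0111
units now: [-0.05 -4.13 -0.24]  after yaw: [-0.03 -4.13 -0.24]  yaw: -0.07
```

```bash

python3 -m inch '[{"x":0,"y":0.5,"z":0,"yaw":0},{"x":0,"y":0.5,"z":0,"yaw":0},{"x":0,"y":0.5,"z":0,"yaw":0},{"x":0,"y":0.3,"z":0,"yaw":0},{"x":0,"y":0.2,"z":0,"yaw":0}]' 
python3 go.py .40 .034 .108 -89
```

```text
time_s: 5.98
tcp_pos: [0.4029, 0.0317, 0.1054]
eef_rot: [179.2, 1.2, -89.2]
contact_force: [44.9, -14.7, -45.8]
gripper_width: 0.0112
t 5.98 pos [0.4029 0.0317 0.1054] rot [179.2   1.2 -89.2] F [ 44.9 -14.7 -45.8] w 0.0112
units now: [-0.1   0.12 -0.1 ]  after yaw: [-0.1   0.12 -0.1 ]  yaw: -0.05
```

```bash

python3 -m inch '[{"x":0,"y":0,"z":0,"yaw":0},{"x":0,"y":0,"z":0,"yaw":0},{"x":0,"y":0,"z":0,"yaw":0}]' -0.32
python3 -m inch '[{"x":0,"y":0,"z":-0.4,"yaw":0},{"x":0,"y":0,"z":-0.8,"yaw":0},{"x":0,"y":0,"z":-1,"yaw":0},{"x":0,"y":0,"z":-1,"yaw":0},{"x":0,"y":0,"z":-0.8,"yaw":0}]' 
python3 go.py .455 -.302 .20 -12.3
python3 - <<'E'
from h import *
im,W=shot("wrist","wrist2.png");np.savez("wrist2.npz",im=im,W=W)
im,W=shot("top","top2.png");np.savez("top2.npz",im=im,W=W)
def reg(n,u0,v0,u1,v1,zl,zh,f):
    w=W[v0:v1,u0:u1].reshape(-1,3);c=im[v0:v1,u0:u1].reshape(-1,3).astype(int);m=(w[:,2]>zl)&(w[:,2]<zh)&f(c);w=w[m]
    print(n,len(w),w.min(0).round(3),w.max(0).round(3),np.median(w,0).round(3))
for z in np.arange(.06,.16,.01):
  reg("z%.2f"%z,265,140,340,215,z,z+.01,lambda c:c[:,0]>-1)
E
```

```text
time_s: 6.23
tcp_pos: [0.4049, 0.0322, 0.1083]
eef_rot: [179.7, 1.3, -89.0]
contact_force: [-0.3, 0.2, 0.4]
gripper_width: 0.0255
time_s: 6.65
tcp_pos: [0.4026, 0.0282, 0.2109]
eef_rot: [179.2, 1.0, -89.0]
contact_force: [-0.2, -0.2, -0.7]
gripper_width: 0.03
t 6.65 pos [0.4026 0.0282 0.2109] rot [179.2   1.  -89. ] F [-0.2 -0.2 -0.7] w 0.03
units now: [13.25 -1.87  0.18]  after yaw: [ 4.87 12.45  0.51]  yaw: -19.18
z0.06 3 [ 0.621 -0.068  0.063] [0.634 0.144 0.07 ] [0.632 0.137 0.069]
z0.07 251 [ 0.473 -0.071  0.07 ] [0.644 0.14  0.08 ] [0.569 0.036 0.078]
z0.08 1933 [ 0.451 -0.074  0.08 ] [0.643 0.142 0.09 ] [0.568 0.034 0.085]
z0.09 397 [ 0.472 -0.071  0.09 ] [0.641 0.125 0.1  ] [0.572 0.034 0.093]
z0.10 100 [ 0.478 -0.07   0.1  ] [0.638 0.137 0.11 ] [0.587 0.048 0.102]
z0.11 34 [ 0.443 -0.073  0.11 ] [0.636 0.139 0.12 ] [0.488 0.123 0.116]
z0.12 218 [ 0.449 -0.07   0.12 ] [0.637 0.138 0.13 ] [ 0.537 -0.013  0.126]
z0.13 201 [ 0.452 -0.073  0.13 ] [0.644 0.134 0.14 ] [ 0.464 -0.021  0.135]
z0.14 152 [ 0.451 -0.072  0.14 ] [0.646 0.133 0.15 ] [0.637 0.015 0.147]
z0.15 127 [ 0.634 -0.072  0.15 ] [0.645 0.136 0.16 ] [0.639 0.023 0.153]
```

View pics/top2.png

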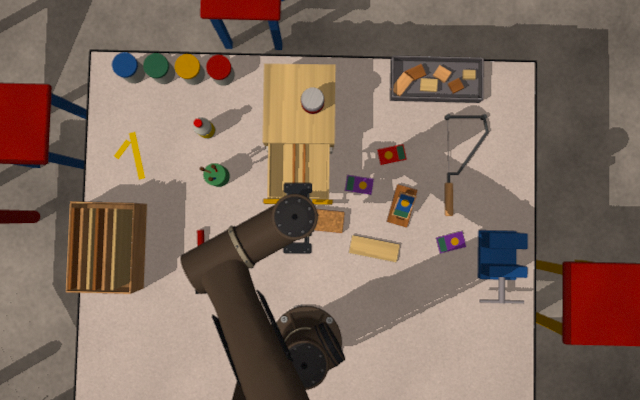

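Top view: the drawer is fully open, the two ledges show at (290–305,165), and nothing else has moved. Now over to the panel.

```bash

python3 -m inch '[{"x":1,"y":-0.15,"z":0,"yaw":0},{"x":1,"y":-0.15,"z":0,"yaw":0},{"x":1,"y":-0.15,"z":0,"yaw":0},{"x":1,"y":-0.15,"z":0,"yaw":0},{"x":1,"y":-0.15,"z":0,"yaw":0}]' 1 10|head -1
python3 -m inch '[{"x":1,"y":-0.15,"z":0,"yaw":0},{"x":1,"y":-0.15,"z":0,"yaw":0},{"x":1,"y":-0.15,"z":0,"yaw":0},{"x":1,"y":-0.15,"z":0,"yaw":0},{"x":1,"y":-0.15,"z":0,"yaw":0}]'
python3 -m inch '[{"x":0,"y":0,"z":0,"yaw":-1},{"x":0,"y":0,"z":0,"yaw":-1},{"x":0,"y":0,"z":0,"yaw":-1},{"x":0,"y":0,"z":0,"yaw":-1},{"x":0,"y":0,"z":0,"yaw":-1}]'|head -1
python3 -m inch '[{"x":0,"y":0,"z":0,"yaw":-1},{"x":0,"y":0,"z":0,"yaw":-1},{"x":0,"y":0,"z":0,"yaw":-1},{"x":0,"y":0,"z":0,"yaw":-1},{"x":0,"y":0,"z":0,"yaw":-1}]'|head -1
python3 -m inch '[{"x":0,"y":0,"z":0,"yaw":-1},{"x":0,"y":0,"z":0,"yaw":-1},{"x":0,"y":0,"z":0,"yaw":-1},{"x":0,"y":0,"z":0,"yaw":-1},{"x":0,"y":0,"z":0,"yaw":-1}]'|head -1
python3 go.py .455 -.302 .20 -12.3
python3 - <<'E'
from h import *
d=np.load("top2.npz");im,W=d["im"],d["W"]
for v in (152,160,168,176): print(v,[(u,*im[v,u].tolist()[:2],*(W[v,u]*1000).round().astype(int)[1:].tolist()) for u in range(276,324,2)])
E
```

```text
time_s: 7.17
time_s: 7.58
tcp_pos: [0.4474, -0.2277, 0.2093]
eef_rot: [179.9, 1.3, -88.5]
contact_force: [0.5, 1.0, -0.5]
gripper_width: 0.0861
time_s: 8.0
time_s: 8.42
time_s: 8.83
t 8.83 pos [ 0.4423 -0.2338  0.2043] rot [-179.2    1.5  -26.2] F [-0.6  0.4 -0.3] w 0.0879
units now: [1.66 2.23 0.1 ]  after yaw: [1.08 2.56 0.11]  yaw: -3.47
152 [(276, 130, 104, 106, 95), (278, 130, 105, 101, 82), (280, 132, 106, 94, 85), (282, 129, 105, 88, 85), (284, 204, 165, 81, 88), (286, 213, 173, 75, 90), (288, 209, 171, 69, 83), (290, 210, 169, 62, 86), (292, 193, 146, 55, 98), (294, 154, 92, 49, 100), (296, 120, 96, 43, 83), (298, 134, 108, 37, 86), (300, 201, 163, 30, 95), (302, 178, 138, 24, 80), (304, 161, 96, 17, 102), (306, 125, 100, 11, 81), (308, 134, 108, 5, 87), (310, 194, 158, -1, 92), (312, 191, 155, -8, 80), (314, 198, 160, -14, 91), (316, 198, 160, -20, 86), (318, 200, 161, -27, 80), (320, 201, 162, -33, 87), (322, 195, 158, -39, 82)]
160 [(276, 130, 104, 106, 86), (278, 131, 105, 99, 89), (280, 131, 106, 93, 84), (282, 130, 105, 87, 82), (284, 206, 166, 80, 90), (286, 211, 170, 
[... 984 characters left out ...]
-22, 83), (318, 200, 160, -28, 81), (320, 198, 161, -34, 82), (322, 192, 156, -41, 87)]
176 [(276, 130, 106, 104, 86), (278, 130, 105, 98, 82), (280, 129, 105, 92, 88), (282, 131, 107, 86, 83), (284, 211, 172, 79, 87), (286, 211, 170, 73, 83), (288, 207, 168, 67, 82), (290, 207, 168, 60, 89), (292, 185, 136, 53, 100), (294, 135, 83, 47, 102), (296, 136, 109, 41, 88), (298, 186, 150, 35, 88), (300, 201, 162, 28, 88), (302, 184, 134, 22, 107), (304, 139, 81, 15, 100), (306, 138, 112, 10, 84), (308, 133, 107, 3, 81), (310, 192, 156, -3, 78), (312, 188, 152, -10, 90), (314, 197, 160, -16, 86), (316, 198, 159, -22, 83), (318, 200, 162, -29, 77), (320, 199, 160, -35, 84), (322, 192, 154, -41, 82)]
```

```bash

python3 -m inch '[{"x":0,"y":0,"z":0,"yaw":-1},{"x":0,"y":0,"z":0,"yaw":-1},{"x":0,"y":0,"z":0,"yaw":-1},{"x":0.5,"y":1,"z":0.4,"yaw":-0.5},{"x":0.5,"y":1,"z":0.4,"yaw":0}]'
python3 -m inch '[{"x":0.1,"y":0.55,"z":0,"yaw":0},{"x":0,"y":0,"z":0,"yaw":0}]'|head -1
python3 go.py .455 -.302 .079 -12.3
python3 - <<'E'
from h import *
im,W=shot("wrist","wrist3.png");np.savez("wrist3.npz",im=im,W=W)
E
```

```text
time_s: 9.25
tcp_pos: [0.4551, -0.2858, 0.1843]
eef_rot: [-178.8, 1.1, -10.9]
contact_force: [1.0, 0.8, 0.3]
gripper_width: 0.0873
time_s: 9.42
t 9.42 pos [ 0.4547 -0.3028  0.1812] rot [-178.8    1.3  -10.9] F [ 0.5 -0.1  1. ] w 0.0879
units now: [0.1  0.05 4.09]  after yaw: [0.1  0.05 4.09]  yaw: 0.34
```

View pics/wrist3.png

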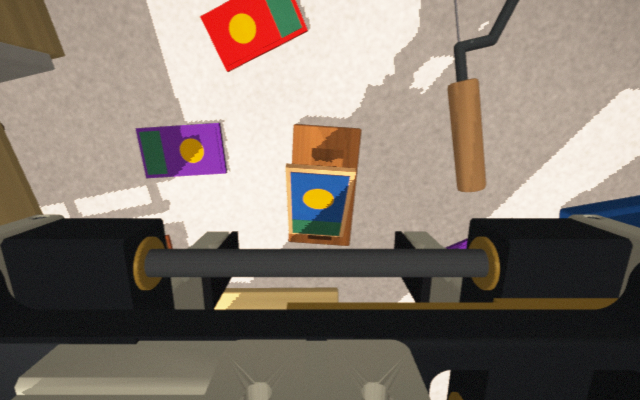

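The wrist view shows the blue panel at (320,203), centred between the fingers at (235) and (400). Next I'll measure its pose.

```bash
python3 - <<'E'
from h import *
d=np.load("wrist3.npz");im,W=d["im"],d["W"]
hsv=cv2.cvtColor(im,cv2.COLOR_RGB2HSV)
v,u=np.mgrid[0:400,0:640]
m=(u>280)&(u<360)&(v>160)&(v<240)&(W[...,2]>.045)&(hsv[...,1]>0)
blue=m&(im[...,2].astype(int)>im[...,0].astype(int)+20)
w=W[m&(v>168)&(u>292)&(u<350)&(v<232)]
c=w.mean(0);V=np.linalg.svd(w-c,full_matrices=False)[2];n=V[2]*np.sign(V[2][2]);print("normal",n.round(3),np.degrees(np.arccos(n[2])))
for e in range(2):
  ok=np.abs((W-c)@n)<.004
mm=m&ok
h=np.array([-n[0],-n[1],0]);h/=np.linalg.norm(h);print("updir yaw",np.degrees(np.arctan2(h[1],h[0])))
up=np.cross(np.cross(n,h),n);up/=np.linalg.norm(up)
b=W[blue&ok];print("blue c",b.mean(0).round(4))
q=W[mm]-c; a=q@up; l=q@np.cross(n,up)
pts=np.stack([a,l],1)[~np.isnan(a)].astype(np.float32)*1000
print(cv2.minAreaRect(pts),np.percentile(pts,[1,99],axis=0))
lc=(np.percentile(pts,1,axis=0)+np.percentile(pts,99,axis=0))/2000
print("face centre",(c+up*lc[0]+np.cross(n,up)*lc[1]).round(4))
E
```

```text
normal [-0.55   0.137  0.824] 34.54849089287506
updir yaw -13.929436058890646
blue c [ 0.4588 -0.3018  0.0832]
((-12.272769927978516, 1.9770641326904297), (54.053497314453125, 98.692138671875), 89.28353118896484) [[-58.33847275 -24.55291519]
 [ 36.05220932  28.17526741]]
face centre [ 0.4481 -0.3007  0.0757]
```

```bash

python3 -m inch '[{"x":0,"y":0,"z":0.6,"yaw":0.6},{"x":0,"y":0,"z":0.7,"yaw":0},{"x":0,"y":0,"z":0.7,"yaw":0},{"x":0,"y":0,"z":0.3,"yaw":0},{"x":0,"y":0,"z":0,"yaw":0}]'
python3 go.py .452 -.3017 .074 -13.5
```

```text
time_s: 9.88
tcp_pos: [0.4529, -0.2987, 0.1228]
eef_rot: [-178.9, 1.3, -13.6]
contact_force: [0.3, 0.2, -0.2]
gripper_width: 0.0879
t 9.88 pos [ 0.4529 -0.2987  0.1228] rot [-178.9    1.3  -13.6] F [ 0.3  0.2 -0.2] w 0.0879
units now: [0.04 0.16 1.95]  after yaw: [0.04 0.16 1.95]  yaw: -0.02
```

```bash

python3 -m inch '[{"x":0,"y":0.15,"z":0.6,"yaw":0},{"x":0.04,"y":0,"z":0.6,"yaw":0},{"x":0,"y":0.04,"z":0.5,"yaw":0},{"x":0,"y":0,"z":0.25,"yaw":0},{"x":0,"y":0,"z":0,"yaw":0}]'
python3 go.py .452 -.3017 .074 -13.5
```

```text
time_s: 10.3
tcp_pos: [0.4543, -0.3014, 0.0769]
eef_rot: [-178.9, 1.0, -13.4]
contact_force: [-0.5, 1.0, -0.1]
gripper_width: 0.0875
t 10.3 pos [ 0.4543 -0.3014  0.0769] rot [-178.9    1.   -13.4] F [-0.5  1.  -0.1] w 0.0875
units now: [-0.08  0.04  0.12]  after yaw: [-0.08  0.04  0.12]  yaw: 0.03
```

```bash

python3 -m inch '[{"x":-0.08,"y":0.04,"z":0.12,"yaw":0},{"x":0,"y":0,"z":0,"yaw":0},{"x":0,"y":0,"z":0,"yaw":0},{"x":0,"y":0,"z":0,"yaw":0},{"x":0,"y":0,"z":0,"yaw":0}]' -1 8
python3 -m inch '[{"x":0,"y":0,"z":0,"yaw":0},{"x":0,"y":0,"z":0,"yaw":0},{"x":0,"y":0,"z":0,"yaw":0},{"x":0,"y":0,"z":0,"yaw":0}]'
python3 go.py .452 -.3017 .18 -13.5
```

```text
time_s: 10.72
tcp_pos: [0.4538, -0.302, 0.0773]
eef_rot: [-179.0, 0.7, -13.3]
contact_force: [-0.7, 0.2, -0.3]
gripper_width: 0.06
time_s: 11.05
tcp_pos: [0.4543, -0.3022, 0.0784]
eef_rot: [-179.0, 0.6, -13.3]
contact_force: [0.8, 1.1, 0.6]
gripper_width: 0.0538
t 11.05 pos [ 0.4543 -0.3022  0.0784] rot [-179.     0.6  -13.3] F [0.8 1.1 0.6] w 0.0538
units now: [-0.14 -0.07 -4.06]  after yaw: [-0.14 -0.07 -4.06]  yaw: 0.04
```

Gripped, width 53.8 mm. Now a gentle lift.

```bash

python3 -m inch '[{"x":0,"y":0,"z":-0.2,"yaw":0},{"x":0,"y":0,"z":-0.4,"yaw":0},{"x":0,"y":0,"z":-0.7,"yaw":0},{"x":0,"y":0,"z":-0.9,"yaw":0},{"x":0,"y":0,"z":-0.9,"yaw":0}]' - 8
python3 -m inch '[{"x":0,"y":0,"z":-0.9,"yaw":0},{"x":0,"y":0,"z":-0.9,"yaw":0},{"x":0,"y":0,"z":-0.7,"yaw":0},{"x":0,"y":0,"z":-0.4,"yaw":0},{"x":0,"y":0,"z":0,"yaw":0}]'
python3 go.py .548 .035 .20 1
python3 - <<'E'
from h import *
im,W=shot("wrist","wrist4.png");np.savez("wrist4.npz",im=im,W=W)
E
```

```text
time_s: 11.47
tcp_pos: [0.4516, -0.3028, 0.1557]
eef_rot: [-178.9, 1.3, -13.4]
contact_force: [0.5, -0.2, -0.2]
gripper_width: 0.0537
time_s: 11.88
tcp_pos: [0.4541, -0.3058, 0.2421]
eef_rot: [-179.0, 0.6, -13.3]
contact_force: [0.4, 0.3, -1.1]
gripper_width: 0.054
t 11.88 pos [ 0.4541 -0.3058  0.2421] rot [-179.     0.6  -13.3] F [ 0.4  0.3 -1.1] w 0.054
units now: [  0.53 -14.1    1.91]  after yaw: [  4.01 -13.53   1.87]  yaw: -3.58
```

View pics/wrist4.png

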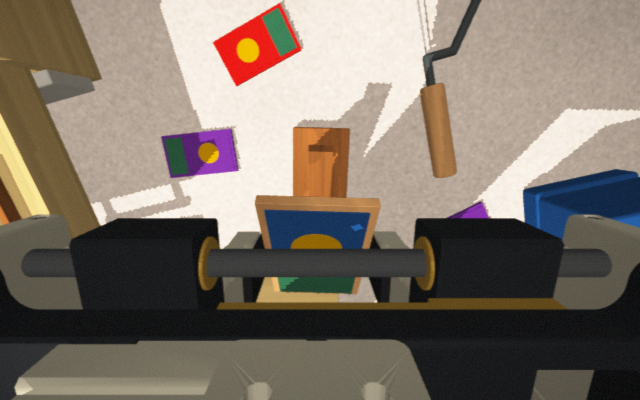

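The wrist view shows the panel held by its long edges between the pads at (245) and (393), still tilted with its high end at (318,203). Carrying it over the drawer.

```bash

python3 -m inch '[{"x":0,"y":0,"z":0,"yaw":-0.8},{"x":0,"y":-0.3,"z":0,"yaw":-0.9},{"x":0.1,"y":-0.6,"z":0,"yaw":-0.9},{"x":0.3,"y":-0.9,"z":0,"yaw":-0.9},{"x":0.3,"y":-0.9,"z":0,"yaw":0}]'
python3 -m inch '[{"x":0.3,"y":-0.9,"z":0,"yaw":0},{"x":0.3,"y":-0.9,"z":0,"yaw":0},{"x":0.3,"y":-0.9,"z":0,"yaw":0},{"x":0.3,"y":-0.9,"z":0,"yaw":0},{"x":0.3,"y":-0.9,"z":0,"yaw":0}]'|head -1
python3 -m inch '[{"x":0.3,"y":-0.9,"z":0,"yaw":0},{"x":0.3,"y":-0.9,"z":0,"yaw":0},{"x":0.3,"y":-0.9,"z":0,"yaw":0},{"x":0.3,"y":-0.7,"z":0,"yaw":0},{"x":0.2,"y":-0.4,"z":0,"yaw":0}]'|head -1
python3 go.py .548 .035 .20 1
python3 - <<'E'
from h import *
im,W=shot("wrist","wrist5.png");np.savez("wrist5.npz",im=im,W=W)
s=r.get_state()
hsv=cv2.cvtColor(im,cv2.COLOR_RGB2HSV)
v,u=np.mgrid[0:400,0:640]
w=W[(u>262)&(u<376)&(v>196)&(v<245)];w=w[(w[:,2]>.19)&(w[:,2]<.3)]
c=np.median(w,0);
for k in range(3):
  V=np.linalg.svd(w-w.mean(0),full_matrices=False)[2];n=V[2]*np.sign(V[2][2]);w=w[np.abs((w-w.mean(0))@n)<.003]
print(len(w),"normal",n.round(3),np.degrees(np.arccos(n[2])))
q=(w-s["tcp_pos"]);print("rel tcp min/max",q.min(0).round(4),q.max(0).round(4),"plane at tcp xy: dz",((w.mean(0)-s["tcp_pos"])@n/n[2]).round(4))
# drawer
for (a,b) in [(100,100),(200,100),(320,100),(450,100),(320,150)]:print(a,b,W[b,a].round(3))
E
```

```text
time_s: 12.35
tcp_pos: [0.472, -0.239, 0.2392]
eef_rot: [-178.8, 0.7, 1.0]
contact_force: [0.1, -0.1, -1.5]
gripper_width: 0.0535
time_s: 12.77
time_s: 13.18
t 13.18 pos [ 0.5366 -0.0181  0.2331] rot [-178.7    1.6    1. ] F [0.4 0.  0.1] w 0.0541
units now: [ 0.53 -2.08  1.36]  after yaw: [ 0.53 -2.08  1.36]  yaw: -0.01
5064 normal [-0.51   0.001  0.86 ] 30.69705325417408
rel tcp min/max [ 0.0058 -0.03    0.0049] [0.0352 0.0265 0.0249] plane at tcp xy: dz 0.004
100 100 [ 0.623  0.253 -0.001]
200 100 [0.621 0.096 0.085]
320 100 [ 0.622 -0.017  0.084]
450 100 [ 0.63  -0.17   0.001]
320 150 [ 0.576 -0.018  0.085]
```

View pics/wrist5.png

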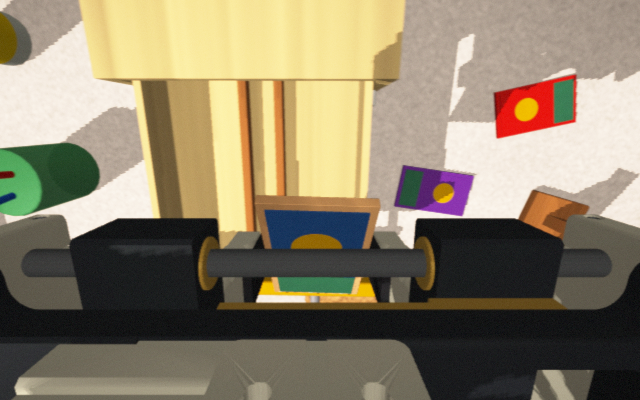

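The wrist view shows the ledges at (243,100) and (279,100) and the panel in the grip. The grip still needs to go about 52 mm to +y to be centred over the ledges.

```bash

python3 -m inch '[{"x":0.1,"y":-0.6,"z":0.2,"yaw":0},{"x":0.2,"y":-0.7,"z":0.3,"yaw":0},{"x":0.2,"y":-0.6,"z":0.4,"yaw":0},{"x":0,"y":-0.2,"z":0.4,"yaw":0},{"x":0,"y":0,"z":0,"yaw":0}]'|head -1
python3 go.py .548 .035 .130 1
python3 - <<'E'
from h import *
d=np.load("wrist5.npz");im,W=d["im"],d["W"]
for v in (100,130,170):
  row=im[v].astype(int);m=(np.arange(640)>225)&(np.arange(640)<295)&(row[:,0]>row[:,2]*2)&(row[:,1]<row[:,0]*.68)
  print(v,[(u,*(W[v,u]*1000).round(0)) for u in np.where(m)[0][::2]])
a=W[95:190,225:295].reshape(-1,3);a=a[(a[:,2]>.091)&(a[:,2]<.12)]
print(len(a),np.median(a[:,2]))
for s in (a[a[:,1]>.035],a[a[:,1]<.035]):print(np.percentile(s,[5,50,95],axis=0).round(4).tolist())
E
```

```text
time_s: 13.65
t 13.65 pos [0.5471 0.0378 0.1968] rot [-178.8    1.8    1. ] F [-0.6 -0.1 -0.4] w 0.0542
units now: [0.12 0.17 2.66]  after yaw: [0.12 0.17 2.66]  yaw: -0.0
100 [(np.int64(239), np.float64(620.0), np.float64(56.0), np.float64(98.0)), (np.int64(241), np.float64(620.0), np.float64(54.0), np.float64(99.0)), (np.int64(243), np.float64(620.0), np.float64(52.0), np.float64(99.0)), (np.int64(245), np.float64(620.0), np.float64(50.0), np.float64(99.0)), (np.int64(247), np.float64(620.0), np.float64(48.0), np.float64(99.0)), (np.int64(275), np.float64(621.0), np.float64(23.0), np.float64(99.0)), (np.int64(277), np.float64(621.0), np.float64(21.0), np.float64(99.0)), (np.int64(279), np.float64(621.0), np.float64(20.0), np.float64(99.0)), (np.int64(281), np.float64(621.0), np.float64(18.0), np.float64(99.0))]
130 [(np.int64(241), np.float64(594.0), np.float64(55.0), np.float64(99.0)), (np.int64(243), np.float64(594.0), np.float64(53.0), np.float64(99.0)), (np.int64(245), np.float64(594.0), np.float64(52.0), np.float64(98.0)), (np.int64(247), np.float64(594.0), np.float64(49.0), n
[... 516 characters left out ...]
oat64(97.0)), (np.int64(247), np.float64(558.0), np.float64(51.0), np.float64(99.0)), (np.int64(249), np.float64(558.0), np.float64(49.0), np.float64(99.0)), (np.int64(251), np.float64(557.0), np.float64(48.0), np.float64(98.0)), (np.int64(277), np.float64(558.0), np.float64(23.0), np.float64(99.0)), (np.int64(279), np.float64(558.0), np.float64(21.0), np.float64(100.0)), (np.int64(281), np.float64(558.0), np.float64(19.0), np.float64(100.0)), (np.int64(283), np.float64(558.0), np.float64(17.0), np.float64(99.0))]
1900 0.09877411701870153
[[0.5435, 0.0473, 0.0929], [0.5845, 0.0505, 0.0987], [0.6213, 0.0548, 0.1001]]
[[0.5442, 0.0154, 0.0939], [0.5851, 0.019, 0.0988], [0.6217, 0.023, 0.1001]]
```

```bash

python3 -m inch '[{"x":0,"y":0.1,"z":0.4,"yaw":0},{"x":0.05,"y":0.05,"z":0.6,"yaw":0},{"x":0.05,"y":0,"z":0.6,"yaw":0},{"x":0,"y":0,"z":0.6,"yaw":0},{"x":0,"y":0,"z":0.3,"yaw":0}]'
python3 go.py .548 .035 .130 1
```

```text
time_s: 14.07
tcp_pos: [0.5471, 0.032, 0.1307]
eef_rot: [-178.8, 1.8, 1.0]
contact_force: [-0.2, 0.1, -1.2]
gripper_width: 0.0537
t 14.07 pos [0.5471 0.032  0.1307] rot [-178.8    1.8    1. ] F [-0.2  0.1 -1.2] w 0.0537
units now: [ 0.04 -0.12  0.03]  after yaw: [ 0.04 -0.12  0.03]  yaw: -0.01
```

```bash

python3 -m inch '[{"x":0,"y":-0.12,"z":0,"yaw":0},{"x":0,"y":0,"z":0.12,"yaw":0},{"x":0,"y":0,"z":0.12,"yaw":0},{"x":0,"y":0,"z":0.12,"yaw":0},{"x":0,"y":0,"z":0,"yaw":0}]' - 5
python3 -m inch '[{"x":0,"y":0,"z":0.12,"yaw":0},{"x":0,"y":0,"z":0.12,"yaw":0},{"x":0,"y":0,"z":0.12,"yaw":0},{"x":0,"y":0,"z":0.12,"yaw":0},{"x":0,"y":0,"z":0,"yaw":0}]'
python3 go.py .548 .035 .101 1
```

```text
time_s: 14.48
tcp_pos: [0.5472, 0.0334, 0.1212]
eef_rot: [-178.8, 1.8, 0.9]
contact_force: [-1.0, -0.5, -0.5]
gripper_width: 0.0539
time_s: 14.9
tcp_pos: [0.5479, 0.0341, 0.1097]
eef_rot: [-178.8, 1.6, 0.9]
contact_force: [-0.6, -0.3, 0.8]
gripper_width: 0.054
t 14.9 pos [0.5479 0.0341 0.1097] rot [-178.8    1.6    0.9] F [-0.6 -0.3  0.8] w 0.054
units now: [ 0.02 -0.03  0.35]  after yaw: [ 0.02 -0.03  0.35]  yaw: -0.02
```

```bash

python3 -m inch '[{"x":0,"y":0,"z":0.12,"yaw":0},{"x":0,"y":0,"z":0.12,"yaw":0},{"x":0,"y":0,"z":0.1,"yaw":0},{"x":0,"y":0,"z":0.05,"yaw":0},{"x":0,"y":0,"z":0,"yaw":0}]'
python3 go.py .548 .035 .101 1
python3 - <<'E'
from h import *
im,W=shot("wrist","wrist6.png");np.savez("wrist6.npz",im=im,W=W)
v,u=np.mgrid[0:400,0:640]
w=W[(u>262)&(u<376)&(v>190)&(v<245)];w=w[(w[:,2]>.09)&(w[:,2]<.15)]
for k in range(3):
  V=np.linalg.svd(w-w.mean(0),full_matrices=False)[2];n=V[2]*np.sign(V[2][2]);w=w[np.abs((w-w.mean(0))@n)<.003]
print(len(w),"normal",n.round(3),np.degrees(np.arccos(n[2])),w.min(0).round(4),w.max(0).round(4))
E
```

```text
time_s: 15.32
tcp_pos: [0.5485, 0.0343, 0.1002]
eef_rot: [-178.8, 1.5, 1.0]
contact_force: [-0.3, -0.2, 1.4]
gripper_width: 0.0541
t 15.32 pos [0.5485 0.0343 0.1002] rot [-178.8    1.5    1. ] F [-0.3 -0.2  1.4] w 0.0541
units now: [-0.02 -0.03 -0.03]  after yaw: [-0.02 -0.03 -0.03]  yaw: -0.01
5815 normal [0.003 0.001 1.   ] 0.17625544870163506 [0.5542 0.0048 0.1021] [0.5841 0.0624 0.1077]
```

View pics/wrist6.png

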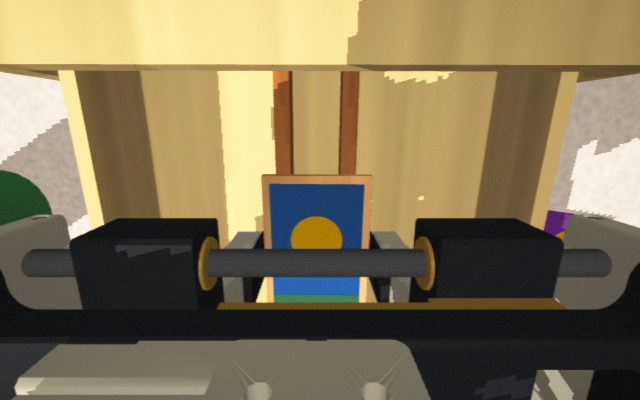

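The panel lies flat on the ledges (normal within 0.2°, face at z≈0.105 = ledge + 6 mm), centred at (317,240). I'll open and rise.

```bash

python3 -m inch '[{"x":0,"y":0,"z":0,"yaw":0},{"x":0,"y":0,"z":0,"yaw":0},{"x":0,"y":0,"z":0,"yaw":0},{"x":0,"y":0,"z":0,"yaw":0},{"x":0,"y":0,"z":0,"yaw":0}]' 0.7
python3 -m inch '[{"x":0,"y":0,"z":-0.3,"yaw":0},{"x":0,"y":0,"z":-0.5,"yaw":0},{"x":0,"y":0,"z":-0.8,"yaw":0},{"x":0,"y":0,"z":-1,"yaw":0},{"x":0,"y":0,"z":-1,"yaw":0}]'
python3 -m inch '[{"x":-0.5,"y":0,"z":-1,"yaw":0},{"x":-1,"y":0,"z":-0.3,"yaw":0},{"x":-1,"y":0,"z":0,"yaw":0},{"x":-1,"y":0,"z":0,"yaw":0},{"x":0,"y":0,"z":0,"yaw":0}]'
python3 go.py .403 .033 .108 -89
python3 - <<'E'
from h import *
im,W=shot("wrist","wrist7.png");np.savez("wrist7.npz",im=im,W=W)
E
```

```text
time_s: 15.78
tcp_pos: [0.5474, 0.0342, 0.099]
eef_rot: [-178.8, 1.6, 0.9]
contact_force: [0.6, 0.4, 0.3]
gripper_width: 0.0739
time_s: 16.2
tcp_pos: [0.5461, 0.0312, 0.1875]
eef_rot: [-179.0, 2.3, 0.9]
contact_force: [0.8, 1.0, 0.3]
gripper_width: 0.0747
time_s: 16.62
tcp_pos: [0.4608, 0.0291, 0.2335]
eef_rot: [-178.9, 1.7, 0.9]
contact_force: [-0.9, 0.2, -1.1]
gripper_width: 0.0743
t 16.62 pos [0.4608 0.0291 0.2335] rot [-178.9    1.7    0.9] F [-0.9  0.2 -1.1] w 0.0743
units now: [-2.16 -0.09  5.09]  after yaw: [-0.05  2.41  4.98]  yaw: 22.46
```

View pics/wrist7.png

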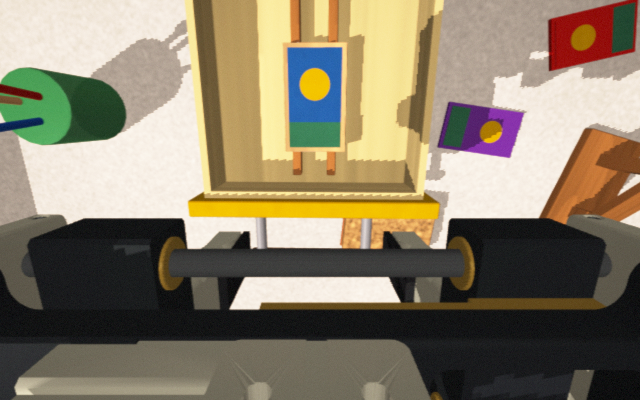

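The wrist view shows the panel at (315,97), flat and straight on both ledges, with the drawer still open. I'll grip the bar again and push the drawer in gently.

```bash

python3 -m inch '[{"x":0,"y":0,"z":0,"yaw":1},{"x":0,"y":0,"z":0,"yaw":1},{"x":0,"y":0,"z":0,"yaw":1},{"x":0,"y":0,"z":0,"yaw":1},{"x":0,"y":0,"z":0,"yaw":1}]' -0.32 20|head -1
python3 -m inch '[{"x":0,"y":0,"z":0,"yaw":1},{"x":0,"y":0,"z":0,"yaw":1},{"x":0,"y":0,"z":0,"yaw":1},{"x":0,"y":0,"z":0,"yaw":1},{"x":0,"y":0,"z":0,"yaw":1}]'|head -1
python3 -m inch '[{"x":0,"y":0,"z":0,"yaw":1},{"x":0,"y":0,"z":0,"yaw":1},{"x":0,"y":0,"z":0,"yaw":1},{"x":0,"y":0,"z":0,"yaw":1},{"x":0,"y":0,"z":0,"yaw":1}]'|head -1
python3 -m inch '[{"x":0,"y":0,"z":0,"yaw":1},{"x":0,"y":0,"z":0,"yaw":1},{"x":0,"y":0,"z":0,"yaw":1},{"x":0,"y":0,"z":0,"yaw":1},{"x":0,"y":0,"z":0,"yaw":1}]'|head -1
python3 go.py .403 .033 .108 -89
python3 - <<'E'
from h import *
d=np.load("wrist7.npz");im,W=d["im"],d["W"]
a=W[42:152,282:348].reshape(-1,3);a=a[a[:,2]>.101]
print("panel",len(a),a.min(0).round(4),a.max(0).round(4),np.percentile(a[:,2],[5,50,95]).round(4))
p=W[198:216,200:430].reshape(-1,3);print("plate",np.nanpercentile(p,[2,50,98],axis=0).round(4).tolist())
E
```

```text
time_s: 17.08
time_s: 17.5
time_s: 17.92
time_s: 18.33
t 18.33 pos [0.4732 0.0301 0.2401] rot [178.8   1.2 -82.9] F [-0.4  0.9 -0.2] w 0.0299
units now: [-0.35  2.66  5.35]  after yaw: [-0.06  2.7   5.34]  yaw: 1.52
panel 6717 [0.5006 0.0068 0.1017] [0.5905 0.0619 0.108 ] [0.1034 0.1049 0.1062]
plate [[0.4498, -0.0604, 0.1276], [0.4581, 0.0326, 0.1372], [0.4637, 0.1269, 0.1388]]
```

```bash

python3 -m inch '[{"x":0,"y":0,"z":0,"yaw":1},{"x":0,"y":0.5,"z":0,"yaw":0.5},{"x":0,"y":0.9,"z":0,"yaw":0},{"x":0,"y":0.9,"z":0,"yaw":0},{"x":0,"y":0.35,"z":0,"yaw":0}]' 
python3 -m inch '[{"x":0,"y":0,"z":0.5,"yaw":0},{"x":0,"y":0,"z":0.7,"yaw":0},{"x":0,"y":0,"z":0.7,"yaw":0},{"x":0,"y":0,"z":0,"yaw":0}]'|head -1
python3 go.py .405 .033 .108 -89
```

```text
time_s: 18.75
tcp_pos: [0.4094, 0.0289, 0.2414]
eef_rot: [178.6, 0.9, -89.7]
contact_force: [0.2, -0.3, -0.5]
gripper_width: 0.0298
time_s: 19.08
t 19.08 pos [0.4095 0.0306 0.1956] rot [179.    1.1 -89.5] F [-0.8 -0.2 -1.1] w 0.0297
units now: [-0.03  0.12  3.51]  after yaw: [-0.03  0.12  3.51]  yaw: -0.13
```

```bash

python3 -m inch '[{"x":0,"y":0.2,"z":0.1,"yaw":-0.13},{"x":0,"y":0,"z":0.7,"yaw":0},{"x":0,"y":0,"z":0.6,"yaw":0},{"x":0,"y":0,"z":0,"yaw":0}]' |head -1
python3 go.py .404 .033 .108 -89
```

```text
time_s: 19.42
t 19.42 pos [0.4062 0.032  0.1629] rot [179.2   1.1 -88.8] F [-0.2 -0.5  0.5] w 0.0299
units now: [-0.    0.06  2.2 ]  after yaw: [-0.    0.06  2.2 ]  yaw: 0.04
```

```bash

python3 -m inch '[{"x":0,"y":0.06,"z":0.5,"yaw":0},{"x":0,"y":0,"z":0.7,"yaw":0},{"x":0,"y":0,"z":0.7,"yaw":0},{"x":0,"y":0,"z":0.3,"yaw":0},{"x":0,"y":0,"z":0,"yaw":0}]' 
python3 -m inch '[{"x":0,"y":0,"z":0,"yaw":0},{"x":0,"y":0,"z":0,"yaw":0},{"x":0,"y":0,"z":0,"yaw":0},{"x":0,"y":0,"z":0,"yaw":0}]' -1 20
python3 go.py .567 .034 .107 -89
```

```text
time_s: 19.83
tcp_pos: [0.4083, 0.0347, 0.1124]
eef_rot: [179.6, 1.2, -88.6]
contact_force: [-1.0, -0.4, -0.8]
gripper_width: 0.0294
time_s: 20.17
tcp_pos: [0.4094, 0.0351, 0.1153]
eef_rot: [179.7, 1.2, -88.6]
contact_force: [1.2, -0.6, -10.8]
gripper_width: 0.0111
t 20.17 pos [0.4094 0.0351 0.1153] rot [179.7   1.2 -88.6] F [  1.2  -0.6 -10.8] w 0.0111
units now: [ 0.2  -6.3   0.29]  after yaw: [ 0.16 -6.3   0.29]  yaw: 0.1
```

```bash

python3 -m inch '[{"x":0,"y":-0.1,"z":0,"yaw":0},{"x":0,"y":-0.2,"z":0,"yaw":0},{"x":0,"y":-0.3,"z":0,"yaw":0},{"x":0,"y":-0.3,"z":0,"yaw":0},{"x":0,"y":-0.3,"z":0,"yaw":0}]' 
python3 -m inch '[{"x":0,"y":-0.3,"z":0,"yaw":0},{"x":0,"y":-0.3,"z":0,"yaw":0},{"x":0,"y":-0.3,"z":0,"yaw":0},{"x":0,"y":-0.3,"z":0,"yaw":0},{"x":0,"y":-0.3,"z":0,"yaw":0}]' 
python3 -m inch '[{"x":0,"y":-0.3,"z":0,"yaw":0},{"x":0,"y":-0.3,"z":0,"yaw":0},{"x":0,"y":-0.3,"z":0,"yaw":0},{"x":0,"y":-0.3,"z":0,"yaw":0},{"x":0,"y":-0.3,"z":0,"yaw":0}]' 
python3 go.py .567 .034 .107 -89
```

```text
time_s: 20.58
tcp_pos: [0.4395, 0.0354, 0.1153]
eef_rot: [179.5, 1.2, -88.6]
contact_force: [-1.2, 0.0, -2.0]
gripper_width: 0.0109
time_s: 21.0
tcp_pos: [0.483, 0.0359, 0.1152]
eef_rot: [179.6, 1.1, -88.6]
contact_force: [-1.4, -0.2, -0.3]
gripper_width: 0.0113
time_s: 21.42
tcp_pos: [0.5252, 0.0364, 0.1152]
eef_rot: [179.6, 1.1, -88.6]
contact_force: [-0.8, -1.4, 1.0]
gripper_width: 0.011
t 21.42 pos [0.5252 0.0364 0.1152] rot [179.6   1.1 -88.6] F [-0.8 -1.4  1. ] w 0.011
units now: [ 0.14 -1.67  0.31]  after yaw: [ 0.13 -1.67  0.31]  yaw: 0.09
```

```bash

python3 -m inch '[{"x":0,"y":-0.3,"z":0,"yaw":0},{"x":0,"y":-0.3,"z":0,"yaw":0},{"x":0,"y":-0.3,"z":0,"yaw":0},{"x":0,"y":-0.25,"z":0,"yaw":0},{"x":0,"y":-0.2,"z":0,"yaw":0}]' 
python3 -m inch '[{"x":0,"y":-0.15,"z":0,"yaw":0},{"x":0,"y":-0.15,"z":0,"yaw":0},{"x":0,"y":-0.15,"z":0,"yaw":0},{"x":0,"y":-0.15,"z":0,"yaw":0},{"x":0,"y":-0.15,"z":0,"yaw":0}]' 
python3 go.py .577 .034 .107 -89
```

```text
time_s: 21.83
tcp_pos: [0.5635, 0.0369, 0.1152]
eef_rot: [179.6, 1.1, -88.6]
contact_force: [-1.4, -1.2, 1.1]
gripper_width: 0.0106
time_s: 22.25
tcp_pos: [0.5736, 0.0369, 0.1149]
eef_rot: [178.5, 1.0, -88.7]
contact_force: [-16.8, 3.1, 15.7]
gripper_width: 0.0116
t 22.25 pos [0.5736 0.0369 0.1149] rot [178.5   1.  -88.7] F [-16.8   3.1  15.7] w 0.0116
units now: [ 0.12 -0.14  0.31]  after yaw: [ 0.12 -0.14  0.31]  yaw: 0.07
```

```bash

python3 -m inch '[{"x":0,"y":-0.2,"z":0,"yaw":0},{"x":0,"y":-0.2,"z":0,"yaw":0}]' 
python3 -m inch '[{"x":0,"y":0,"z":0,"yaw":0},{"x":0,"y":0,"z":0,"yaw":0},{"x":0,"y":0,"z":0,"yaw":0},{"x":0,"y":0,"z":0,"yaw":0}]' -0.32
python3 go.py .577 .034 .107 -89
python3 - <<'E'
from h import *
im,W=shot("wrist","wrist8.png");np.savez("wrist8.npz",im=im,W=W)
for v in (145,160,180,200):
    for u0,u1 in ((120,330),):
        w=W[v,u0:u1];m=(w[:,2]>.095)&(w[:,2]<.13)&(im[v,u0:u1].astype(int).sum(1)<330)&(w[:,0]<.59)
        w=w[m]; 
        if len(w):print(v,len(w),np.percentile(w,[3,97],axis=0).round(4).tolist())
E
```

```text
time_s: 22.42
tcp_pos: [0.5737, 0.0368, 0.1148]
eef_rot: [177.5, 1.0, -88.8]
contact_force: [-20.2, 4.8, 19.7]
gripper_width: 0.0115
time_s: 22.75
tcp_pos: [0.5742, 0.0385, 0.1156]
eef_rot: [177.5, 1.1, -88.7]
contact_force: [0.2, 0.2, -0.0]
gripper_width: 0.0285
t 22.75 pos [0.5742 0.0385 0.1156] rot [177.5   1.1 -88.7] F [ 0.2  0.2 -0. ] w 0.0285
units now: [ 0.19 -0.12  0.34]  after yaw: [ 0.19 -0.12  0.34]  yaw: 0.06
145 46 [[0.5688, -0.0187, 0.1137], [0.5891, -0.0181, 0.1185]]
160 46 [[0.5685, -0.0117, 0.1152], [0.5891, -0.011, 0.1185]]
180 22 [[0.5678, -0.0021, 0.1145], [0.5776, -0.0012, 0.119]]
200 23 [[0.5675, 0.008, 0.1132], [0.5779, 0.0095, 0.1188]]
```

```bash

python3 -m inch '[{"x":0,"y":0,"z":-0.4,"yaw":0},{"x":0,"y":0,"z":-0.8,"yaw":0},{"x":0,"y":0,"z":-1,"yaw":0},{"x":0,"y":0.3,"z":-1,"yaw":0},{"x":0,"y":0.8,"z":-0.5,"yaw":0}]' |head -2
python3 -m inch '[{"x":0,"y":1,"z":0,"yaw":0},{"x":0,"y":1,"z":0,"yaw":0},{"x":0,"y":1,"z":0,"yaw":0},{"x":0,"y":0.5,"z":0,"yaw":0},{"x":0,"y":0,"z":0,"yaw":0}]'
python3 - <<'E'
from h import *
im,W=shot("wrist","wrist9.png")
im2,W2=shot("side","side9.png");im3,W3=shot("top","top9.png")
cv2.imwrite("pics/fin.png",np.hstack([cv2.resize(im[0:240],(400,300)),cv2.resize(im2[120:320,130:397],(400,300))])[:,:,::-1])
for v in (20,60,100,140):
    w=W[v];c=im[v].astype(int);m=(c[:,0]>2.5*c[:,2])&(c[:,0]>130)&(w[:,2]>.1)
    if m.any():print(v,np.percentile(w[m],[5,50,95],axis=0).round(3).tolist())
E
```

```text
time_s: 23.22
tcp_pos: [0.5519, 0.0358, 0.2104]
time_s: 23.63
tcp_pos: [0.4632, 0.0337, 0.2225]
eef_rot: [177.9, 1.1, -88.8]
contact_force: [-0.8, -0.1, 0.6]
gripper_width: 0.0295
100 [[0.617, -0.048, 0.105], [0.618, -0.046, 0.132], [0.63, -0.046, 0.138]]
140 [[0.617, -0.018, 0.12], [0.619, -0.018, 0.135], [0.63, -0.017, 0.138]]
```

View pics/fin.png

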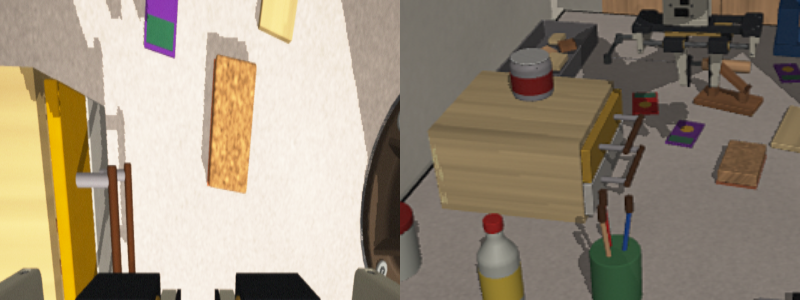

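The picture shows the yellow front flush against the unit at (65,180), and the stand empty in the side view. Last, the lower drawer and whether anything else moved.

```bash

python3 - <<'E'
from h import *
im,W=shot("wrist")
for v in (150,180,205):
    w=W[v];m=(im[v].astype(int).sum(1)<300)&(w[:,0]>.53)&(w[:,0]<.6)
    for a,b in ((.09,.13),(.02,.085)):
        q=w[m&(w[:,2]>a)&(w[:,2]<b)]
        if len(q):print(v,(a,b),np.percentile(q,[5,95],axis=0).round(4).tolist())
a=cv2.imread("pics/top0.png");b=cv2.imread("pics/top9.png")
sim=lambda n,u0,v0,u1,v1:print(n,[cv2.minMaxLoc(cv2.matchTemplate(b[v0-8:v1+8,u0-8:u1+8],a[v0:v1,u0:u1],5))[i] for i in (1,3)],"(8,8)=still")
for n,*q in [("tin",295,82,330,118),("glue",190,112,218,142),("jar",198,158,232,190),("block",305,202,350,236),("offcut",345,230,402,265),("saw",440,108,495,220),("clamp",190,225,232,298),("stand",385,180,420,230)]:sim(n,*q)
E
```

```text
150 (0.09, 0.13) [[0.5671, -0.0097, 0.1148], [0.5758, -0.0095, 0.1181]]
150 (0.02, 0.085) [[0.5673, -0.0043, 0.052], [0.576, -0.004, 0.0558]]
180 (0.09, 0.13) [[0.5667, 0.0151, 0.113], [0.5763, 0.016, 0.1179]]
180 (0.02, 0.085) [[0.567, 0.0268, 0.0519], [0.5751, 0.0275, 0.0553]]
205 (0.09, 0.13) [[0.5659, 0.0367, 0.1145], [0.5755, 0.0377, 0.1183]]
205 (0.02, 0.085) [[0.5667, 0.0541, 0.0525], [0.5751, 0.0548, 0.055]]
tin [0.999169647693634, (8, 8)] (8,8)=still
glue [0.9994757175445557, (8, 8)] (8,8)=still
jar [0.9846316576004028, (8, 8)] (8,8)=still
block [0.6349016427993774, (13, 8)] (8,8)=still
offcut [0.4458678662776947, (8, 8)] (8,8)=still
saw [0.4326952397823334, (8, 8)] (8,8)=still
clamp [0.399898499250412, (8, 8)] (8,8)=still
stand [0.6878475546836853, (8, 8)] (8,8)=still
```

Both bars stand at the same x (0.571), so both drawers are shut. Handing in.

```bash
python3 -c "
from plant import r
print(r.close_job(), r.get_state()['time_s'])"
```

```text
the job is handed in; nothing more can be done
the job is handed in; nothing more can be done
```

The panel is in the top drawer, picture up on the two ledges, and the drawer is shut. I handed the job in at about 24 s; the system gives no verdict.

- **Drawer opening:** I gripped the bar and pulled the drawer out to its stop. The force reading then was about 66 N, under the 120 N wrist limit.
- **Panel:** I took it by its long edges (grip width 54 mm). The tool can only turn about its own axis, so I lowered the tilted panel until its low end met the ledges and it pivoted flat in the grip. Before letting go it was flat to 0.2°, with its face 6 mm above the ledge tops. After letting go it still lay straight across both ledges.
- **Shutting:** I gripped the bar again, pushed gently until the drawer met its stop at about 20 N, then let go and backed off.

**Last checks:**
- **Drawers:** both handle bars stand at the same x (0.571), so I take both drawers to be shut.
- **Panel:** it can't be seen inside the shut drawer, so I couldn't confirm it is still flat after the push. The push stayed gentle and smooth until the stop.
- **Other things:** tin, glue and jar matched the first top picture. The match for the sanding block (poor, 5 pixels off), offcut, saw and clamp was inconclusive because the arm or its shadow was in view. The fingers never came lower than about 66 mm above the bench.

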